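# Switch on two guarded breakers through their guard windows

## Task

Power up the rack gear on the bench: reach down through the guard window of the box with the wide flat paddle lever and press that lever fully down, and after that press the ball-ended lever on the other box fully down through its own window. Do not touch either guard frame, leave the ball-ended lever alone until the paddle is down, and leave the loose things on the bench where they are.

Things in the scene. Friction and masses are not known exactly. Their poses are not given: they have to be found in the camera images.
- main_box: Black steel breaker box, 160 x 150 x 55 mm (its x, y, z), lying bolted to the bench with its control panel up; origin at the centre of its underside, z up. Its panel (z = 55 mm) carries an open guard frame and, below the frame's window, a wide flat paddle lever. This is the main breaker, pressed first; either box may be on the left.
- bank_box: Black steel breaker box, 160 x 150 x 55 mm (its x, y, z), lying bolted to the bench with its control panel up; origin at the centre of its underside, z up. Its panel (z = 55 mm) carries an open guard frame and, below the frame's window, a thin lever with a ball end. This is the outlet-bank breaker, pressed second; otherwise the same as the main box.
- main_box_guard: Aluminium guard frame over the panel of the main box, not to be touched: outer size 100 x 88 mm (x, y of the box), bars 12 mm wide and 5 mm thick, window 76 mm along x by 64 mm along y; underside 46 mm and top 51 mm above the panel (top 106 mm above the bench), on four 9 mm posts under its corners. Origin on the panel under the window's centre; axes parallel to the box's.
- bank_box_guard: Aluminium guard frame over the panel of the bank box, not to be touched: outer size 100 x 88 mm (x, y of the box), bars 12 mm wide and 5 mm thick, window 76 mm along x by 64 mm along y; underside 46 mm and top 51 mm above the panel (top 106 mm above the bench), on four 9 mm posts under its corners. Origin on the panel under the window's centre; axes parallel to the box's.
- main_box_window (a point): Centre of the window of the guard on the main box, level with the frame's top (106 mm above the bench); its x axis runs along the window's 76 mm side, y along the 64 mm side.
- bank_box_window (a point): Centre of the window of the guard on the bank box, level with the frame's top (106 mm above the bench); its x axis runs along the window's 76 mm side, y along the 64 mm side.
- paddle (a joint): Grey flat paddle lever of the main box, free end 54 mm from the hinge, 34 wide, 8 thick. Hinge along the box's y, at x = 36 mm, 14 mm above the panel; lever points to -x. Value: 0 up (0.5 rad above level), 0.5 fully down (level, on its stop); starts at 0 to 0.1. Stiff: about 3 N moves it, it stays where left. When down its top is 18 mm above the panel, 33 mm below the guard's top.
- paddle_top (a point): Point on the paddle's upper face where to press it, 38 mm from the hinge; about 2 mm to -x of the window's centre when the lever is down. It moves with the lever.
- ball (a joint): Grey lever of the bank box: 10 mm rod, 20 mm ball centred 40 mm from the hinge. Hinge along the box's y, at x = 36 mm, 14 mm above the panel; lever points to -x. Value: 0 up (0.5 rad above level), 0.5 fully down (level, on its stop); starts at 0 to 0.1. Stiff: about 3 N moves it, it stays where left. When down the ball's top is 24 mm above the panel, 27 mm below the guard's top.
- ball_top (a point): Crown of the ball end, 40 mm from the hinge; about 4 mm to -x of the window's centre when the lever is down. It moves with the lever.
- screwdriver: Loose bystander: screwdriver 180 mm long lying on the bench to the left of the boxes, origin under its middle.
- jar_mid (a point): Loose bystander: clear jar with grey cap, 60 mm diameter, 75 mm high, standing beyond the boxes; point at its centre.
- tape_mid (a point): Loose bystander: black roll of tape, 100 mm diameter, 24 mm high, lying flat beyond the boxes; point at its centre.
- carton_mid (a point): Loose bystander: small carton 90 x 70 x 45 mm, standing to the right of the boxes; point at its centre.
Not all that is in view belongs to the job. Leave any pink or purple look-alike of the main_box alone.

How it is judged:
On the way, in this order (a step that is already met when the one before it is completed fails the run):
1. the paddle lever is pressed fully down (value of joint paddle above 0.42 rad), for 0.2 s.
2. after that the ball-ended lever is pressed fully down (value of joint each of paddle, ball above 0.42 rad), for 0.2 s.
At the end, for the whole second after the job is handed in: Both levers stay down and still: each joint above 0.42 rad of its 0.5 rad (free end within about 4 mm of its stop) (all of step 2 and velocity of joint paddle between -0.05 and 0.05 rad/s and velocity of joint ball between -0.05 and 0.05 rad/s); the robot touches nothing.
It fails at once if the robot touched the guard frame of the main box (contact force between any of the fingers, the arm and main_box_guard above 0.3 N).
It fails at once if the robot touched the guard frame of the bank box (contact force between any of the fingers, the arm and bank_box_guard above 0.3 N).
It fails at once if the ball-ended lever was pressed before the paddle was down (value of joint ball above 0.16 rad and value of joint paddle below 0.42 rad).
It fails at once if a loose bystander was pushed, lifted or carried (more than 20 mm) (distance of any of screwdriver, jar_mid, tape_mid, carton_mid from where it was at the start of the episode above 0.02 m).
It also fails if it takes over 42 s, if anything falls off the work surface, if the arm or the gripper's body presses on something with over 40 N, if the wrist force passes 120 N, or if a joint passes its speed limit or range.

## Robot

A 6-joint arm with a two-finger parallel gripper is mounted at the origin on the work surface. World frame = base frame: x ahead of the robot, y to its left, z up, the work surface at z = 0. Lengths are in m, angles in rad, forces in N, time in s.
With the tool pointing down it reaches from about 0.35 to 0.775 m from the base axis. Payload 7.3 kg.
Tool frame: the origin (TCP) lies at the very end of the fingers, on their centre line; the grasp point (between the pads) lies 19 mm behind it; z points along the fingers, y is the direction in which the jaws open and shut (so a half turn about z gives the same grasp; the last joint's range is limited). The gripper opens to 92 mm and grips with 3 to 60 N. Pads are 19 mm wide; open, the fingers measure 130 mm over their backs; the gripper's body (75 mm by 190 mm) begins 47 mm behind the grasp point.
Start: joints at [1.13, 0.342, 1.524, -0, 1.275, -0.146], TCP at [0.153, 0.502, 0.227] pointing down, gripper open.
Joint ranges: [-2.53, 2.53], [-0.77, 2.02], [0.04, 2.7], [-1, 4.14], [0.28, 2.66], [-3.11, 3.11]. Speed limits (rad/s): [2.57, 2.57, 3.14, 3.14, 3.14, 3.14].

## Interface

Orientations are given as [roll, pitch, yaw] about the fixed x, y, z axes, in that order (R = Rz(yaw) Ry(pitch) Rx(roll)).
In Python, from cell import robot gives the robot as it stands.
- The arm moves only by the tool apply_moves, never from a script. Its argument "plan" is a list of rows, each an object of numbers: "tx", "ty", "tz": the shift along the tool's x, y, z in m; "yaw": the turn about the tool's z in rad; "grip": the opening, from -1 (shut) to 1 (fully open), so that 0 is half open. In form: [{"tx": .., "ty": .., "tz": .., "yaw": .., "grip": ..}, ...]. A call has 1 to 8 rows; each row is the pose to reach, as a shift and turn from the pose commanded when the call began, along the tool's axes at that moment; what a row does not reach only later rows make up. A row lasts 1/8 s, in which the tool goes at most 62.5 mm and 10.7 degrees, less where a joint would pass 70% of its speed; a pose out of reach is approached as far as the arm can. A call with a gripper value outside its range is refused whole. The fingers move at their own pace and stop on an object; "force" is the grip in N (left out, the last holds). Time passes only in rows, so rows that repeat a pose let the fingers close. It gives the time, the measured TCP pose, the force and the opening at its end, in the units of the state.
- robot.observe(): the state, without advancing time (a new reading comes with each control period).
- robot.read_camera(name): name is "side" or "top"; returns (picture, depth): 480x640x3 uint8, red, green, blue; 480x640 float32, m along the optical axis (not along the pixel's ray), 0 where there is no reading.
- robot.get_calibration(name): a dict with "camera_matrix" (3x3 intrinsics, pixels), "R" (3x3) and "t" (3): a world point X has camera coordinates R X + t. Camera axes: x right, y down, z forward; pixel columns grow to the right and rows downward; lengths in m; the calibration is good to about 2 mm. A picture is of the moment at which its call begins. get_calibration takes no time and is no camera call.
- robot.hand_in(): hands the job in, once; it reports no verdict.
Trained networks look in the newest picture that a camera, given by its name, has taken for a name from the list of things; names that differ only in an ending like _2 or _b are one class to them, and where a whole thing is asked for, a point or a joint stands for the part that bears it (a point fixed in the world has none). Each returns a list of dicts, best first, with "confidence" (0 to 1); they miss things now and then, are a little off and sometimes report something else, mostly with a low value. They report only what shows in the picture. A call takes as long as a camera call. They do not tell look-alikes from the thing itself.
- robot.outline_of(label, camera): "region" (480x640 bool, what is visible of it) and "pixel" ([row, column] in pixels, amid what is visible of it).
- robot.tip_of(label, camera): "pixel" ([row, column] in pixels: a listed point, or the origin of a listed thing).
The state is a dict: "time": time; "qpos": joint angles; "qvel": joint speeds; "joint_efforts": joint torques, N m; "tool_pos": TCP position; "tool_rot": TCP orientation; "contact_force": force on the tool from outside, world axes, zero at the start; "torque": the same for the moment, N m; "opening": finger opening in m.
Only numpy, scipy, OpenCV 4.12 (cv2) and the standard library are available. Lean on these libraries where they do the work, as an engineer would, in place of code of your own. Each camera call takes 0.05 s, during which the arm holds its last target.

## Working session

There is one attempt and no reset: what is moved stays moved. The work goes in short steps, Python scripts to look and compute and a tool call to move; the robot and the scene stay as the last step left them, time stands still between calls to the robot, and variables do not carry over. Pictures are saved under pics/ and viewed, and the job is handed in when it is done.

Besides the shell and the picture viewer there is one more tool, called after "Emit:" as a command line: name --argument value ..., lists and objects as JSON in quotes. apply_moves: Moves the arm, as the interface text tells. Its arguments: {"type":"object","properties":{"plan":{"type":"array","items":{"type":"object","properties":{"tx":{"type":"number"},"ty":{"type":"number"},"tz":{"type":"number"},"yaw":{"type":"number"},"grip":{"type":"number"}}}},"force":{"type":"number"}},"required":["plan"]}

```bash
mkdir -p pics; python3 - <<'E'
from cell import robot
import cv2, numpy as np
for c in ["top","side"]:
    im,d=robot.read_camera(c)
    cv2.imwrite(f"pics/{c}0.png",im[:,:,::-1]); np.savez(f"{c}0.npz",im=im,d=d)
    k=robot.get_calibration(c); print(c,k)
s=robot.observe(); print(s)
E
```

```text
top {'camera_matrix': array([[458.05246516,   0.        , 323.14466019],
       [  0.        , 458.05246516, 236.66971079],
       [  0.        ,   0.        ,   1.        ]]), 'R': array([[-2.85112705e-02, -9.99593425e-01, -3.02475124e-04],
       [-9.86729338e-01,  2.81927376e-02, -1.59907422e-01],
       [ 1.59850935e-01, -4.26070269e-03, -9.87131969e-01]]), 't': array([-0.01787707,  0.49372858,  0.98381488])}
side {'camera_matrix': array([[512.22295585,   0.        , 318.66489939],
       [  0.        , 512.22295585, 234.32667075],
       [  0.        ,   0.        ,   1.        ]]), 'R': array([[ 0.99386948, -0.11016265, -0.00936249],
       [-0.08261238, -0.68369252, -0.72507912],
       [ 0.07347558,  0.72140747, -0.68860192]]), 't': array([-0.49680071,  0.08869656,  1.43798215])}
{'time': 0.1, 'qpos': array([ 1.12997744e+00,  3.42632222e-01,  1.52488851e+00, -2.16801853e-05,
        1.27541448e+00, -1.46008589e-01]), 'qvel': array([-9.80158455e-05,  2.08158275e-03, -1.68834175e-03,  7.66977678e-04,
       -5.36102855e-04, -2.84227744e-04]), 'joint_efforts': array([ 7.29347812e-04, -4.32004237e+01, -2.44698608e+01,  7.19218492e-02,
        5.24115062e-02, -2.19180288e-05]), 'tool_pos': array([0.15238003, 0.50203007, 0.22613679]), 'tool_rot': array([-3.14026136e+00, -1.74817464e-04,  2.84678856e+00]), 'contact_force': array([-0.26702173,  0.93210312, -0.22412473]), 'torque': array([ 0.02920184, -0.03089112,  0.05474698]), 'opening': 0.09199235788955859}
```

View pics/top0.png

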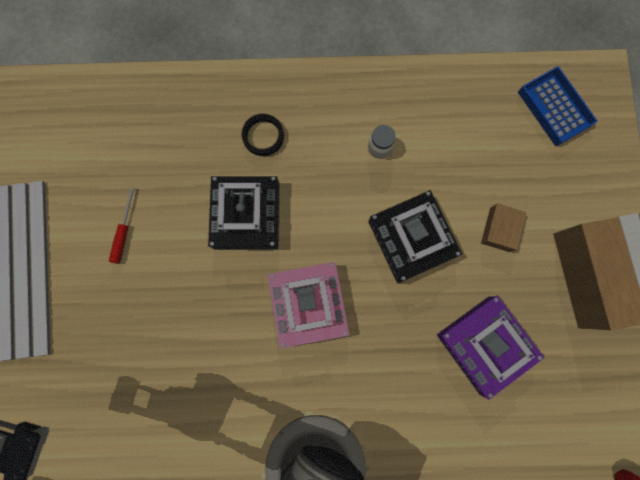

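View pics/side0.png

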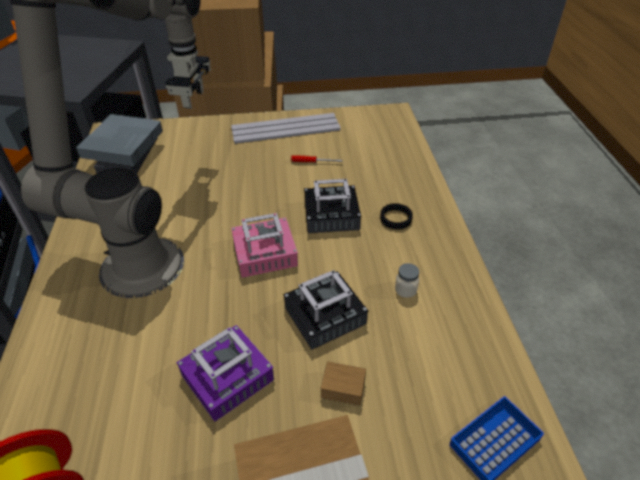

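```bash
cat > h.py <<'E'
import numpy as np,cv2
from cell import robot
def cloud(c,d):
    k=robot.get_calibration(c);K=k["camera_matrix"];v,u=np.mgrid[:480,:640]
    P=np.stack([(u-K[0,2])/K[0,0]*d,(v-K[1,2])/K[1,1]*d,d],-1)
    return (P-k["t"])@k["R"]
def proj(c,X):
    k=robot.get_calibration(c);p=(np.atleast_2d(X)@k["R"].T+k["t"])@k["camera_matrix"].T
    return p[:,:2]/p[:,2:]
E
python3 - <<'E'
from h import *
out=[]
f=np.load("top0.npz");im,d=f["im"],f["d"];P=cloud("top",d)
for n,(r0,r1,c0,c1) in dict(main=(180,290,360,470),bank=(165,260,200,290)).items():
    p=P[r0:r1,c0:c1].reshape(-1,3);g=im[r0:r1,c0:c1].reshape(-1,3)
    m=(p[:,2]>.09)&(p[:,2]<.12)
    q=p[m]; print(n,m.sum(),np.percentile(q[:,2],[5,50,95]),)
    # grid hist of heights
    print(np.histogram(p[:,2],bins=np.arange(-.01,.13,.01))[0])
    r=cv2.minAreaRect((q[:,:2]*1000).astype(np.float32)); print(r, q.mean(0))
    m2=(p[:,2]>.045)&(p[:,2]<.062); print(cv2.minAreaRect((p[m2][:,:2]*1000).astype(np.float32)))
    crop=im[r0:r1,c0:c1,::-1]; out.append(cv2.resize(crop,(400,400),interpolation=cv2.INTER_CUBIC))
s=np.load("side0.npz")
for r0,r1,c0,c1 in [(260,350,275,375),(165,245,290,370)]:
    out.append(cv2.resize(s["im"][r0:r1,c0:c1,::-1],(400,300),interpolation=cv2.INTER_CUBIC))
a=np.hstack(out[:2]);b=np.hstack(out[2:])
cv2.imwrite("pics/crop.png",a);cv2.imwrite("pics/crop2.png",b)
for l in ["main_box_window","bank_box_window","paddle_top","ball_top","main_box_guard","bank_box_guard"]:
    for c in ["top","side"]:
        print(l,c,[(np.round(x["pixel"],1).tolist(),round(x["confidence"],2)) for x in robot.tip_of(l,c)][:4])
E
```

```text
main 1019 [0.09257381 0.10548833 0.10868821]
[3839 3110   45   54   57   64 3486   43  165  172   95  914   10    0]
((489.08123779296875, -235.72010803222656), (99.90858459472656, 88.75103759765625), 22.391820907592773) [ 0.48788344 -0.23579539  0.10450068]
((489.2529296875, -235.92233276367188), (160.27523803710938, 151.83441162109375), 22.291770935058594)
bank 960 [0.09640499 0.10504535 0.1079872 ]
[2188 1278   72   51  100   63 3594   67   98   41   63  894    3    0]
((554.7452392578125, 144.67483520507812), (88.69859313964844, 98.97588348388672), 88.1431884765625) [0.5542461  0.14447531 0.10446704]
((554.8871459960938, 144.8328094482422), (151.36260986328125, 160.8050079345703), 88.69645690917969)
main_box_window top [([234.1, 421.9], 0.66), ([231.1, 416.1], 0.62), ([345.2, 502.7], 0.59)]
main_box_window side [([352.1, 222.1], 0.91), ([227.2, 257.4], 0.84), ([290.7, 326.7], 0.62)]
bank_box_window top [([202.6, 237.4], 0.9), ([133.5, 262.5], 0.69), ([207.4, 242.0], 0.17)]
bank_box_window side [([187.6, 332.6], 0.96)]
paddle_top top [([231.2, 418.5], 0.89), ([303.1, 307.3], 0.59)]
paddle_top side [([351.9, 224.1], 0.69), ([161.3, 317.8], 0.54), ([290.4, 327.0], 0.51)]
ball_top top [([204.8, 237.9], 0.46)]
ball_top side [([195.3, 332.2], 0.45)]
main_box_guard top [([344.2, 496.3], 0.62), ([236.3, 413.6], 0.55)]
main_box_guard side [([361.9, 225.6], 0.88), ([242.0, 262.1], 0.8), ([299.9, 323.7], 0.6)]
bank_box_guard top [([208.2, 242.7], 0.83), ([138.7, 380.0], 0.34)]
bank_box_guard side [([202.6, 332.9], 0.73)]
```

View pics/crop.png

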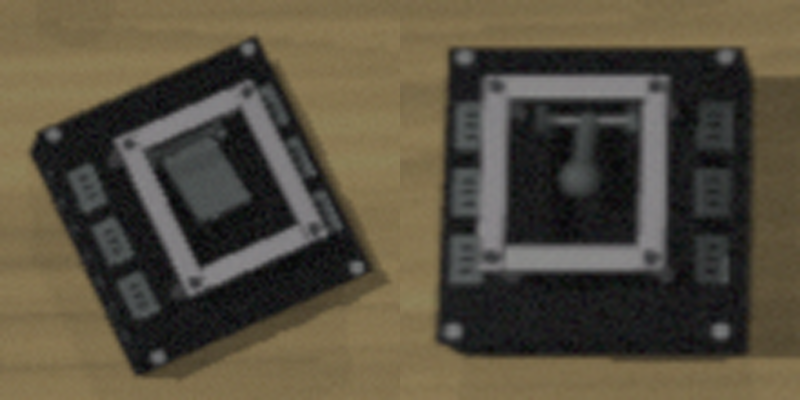

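View pics/crop2.png

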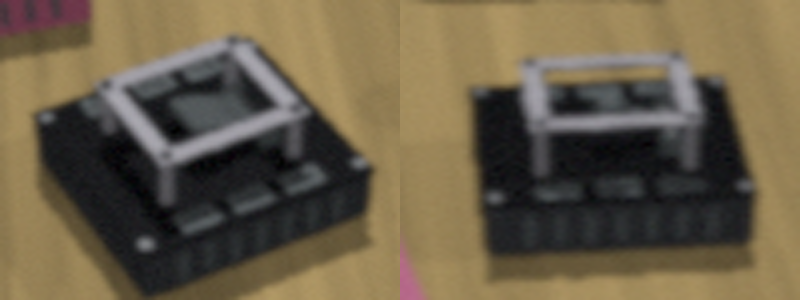

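```bash
cat > rel.py <<'E'
import sys
from h import *
from scipy.spatial.transform import Rotation as R
def rel(x,y,z,yawdeg):
    s=robot.observe();M=R.from_euler('xyz',s["tool_rot"]).as_matrix()
    d=M.T@(np.array([x,y,z])-s["tool_pos"])
    dy=np.deg2rad(yawdeg)-s["tool_rot"][2]; dy=(dy+np.pi)%(2*np.pi)-np.pi
    print("t",s["time"],"pos",s["tool_pos"].round(4),"rot",s["tool_rot"].round(4),"F",s["contact_force"].round(2),"open",s["opening"])
    print("tx ty tz yaw",d.round(4),round(-dy,4))
if __name__=="__main__": rel(*map(float,sys.argv[1:5]))
E
python3 rel.py .45 .18 .23 112.35; python3 - <<'E'
import numpy as np
for c,a in (((.4892,-.2358),22.35),((.5548,.1447),-1.6)):
    print(np.array(c)-.003*np.array([np.cos(np.radians(a)),np.sin(np.radians(a))]))
E
```

```text
t 0.7 pos [0.1525 0.5024 0.2268] rot [3.1415 0.     2.8468] F [ 0.12 -0.13  0.76] open 0.09193142743396666
tx ty tz yaw [-0.3783 -0.222  -0.0033] 0.8859
[ 0.48642537 -0.23694079]
[0.55180117 0.14478376]
```

Emit:
apply_moves --plan '[{"tx": -0.378,"ty": -0.222,"tz": -0.003,"yaw": 0.886,"grip": -1},{"tx": -0.378,"ty": -0.222,"tz": -0.003,"yaw": 0.886,"grip": -1},{"tx": -0.378,"ty": -0.222,"tz": -0.003,"yaw": 0.886,"grip": -1},{"tx": -0.378,"ty": -0.222,"tz": -0.003,"yaw": 0.886,"grip": -1},{"tx": -0.378,"ty": -0.222,"tz": -0.003,"yaw": 0.886,"grip": -1},{"tx": -0.378,"ty": -0.222,"tz": -0.003,"yaw": 0.886,"grip": -1},{"tx": -0.378,"ty": -0.222,"tz": -0.003,"yaw": 0.886,"grip": -1},{"tx": -0.378,"ty": -0.222,"tz": -0.003,"yaw": 0.886,"grip": -1}]'

```text
time: 1.7
tool_pos: [0.4521, 0.1771, 0.2295]
tool_rot: [3.141, 0.001, 1.955]
contact_force: [0.0, 0.3, -0.2]
opening: 0.0164
```

```bash
python3 rel.py .4864 -.2369 .16 112.35
```

```text
t 1.7 pos [0.4521 0.1771 0.2295] rot [3.1411e+00 7.0000e-04 1.9549e+00] F [ 0.    0.28 -0.22] open 0.016375531755254656
tx ty tz yaw [-0.3966 -0.1234  0.0698] -0.0059
```

Emit:
apply_moves --plan '[{"tx": -0.398,"ty": -0.121,"tz": 0.0,"yaw": 0,"grip": -1},{"tx": -0.398,"ty": -0.121,"tz": 0.0,"yaw": 0,"grip": -1},{"tx": -0.398,"ty": -0.121,"tz": 0.0,"yaw": 0,"grip": -1},{"tx": -0.398,"ty": -0.121,"tz": 0.0,"yaw": 0,"grip": -1},{"tx": -0.398,"ty": -0.121,"tz": 0.0,"yaw": 0,"grip": -1},{"tx": -0.398,"ty": -0.121,"tz": 0.0,"yaw": 0,"grip": -1},{"tx": -0.398,"ty": -0.121,"tz": 0.0,"yaw": 0,"grip": -1},{"tx": -0.398,"ty": -0.121,"tz": 0.07,"yaw": 0,"grip": -1}]'

```text
time: 2.7
tool_pos: [0.4922, -0.2376, 0.1702]
tool_rot: [3.135, 0.01, 1.958]
contact_force: [0.3, -1.0, -1.2]
opening: 0.0005
```

Emit:
apply_moves --plan '[{"tx": 0,"ty": 0,"tz": 0,"yaw": 0,"grip": -1},{"tx": 0,"ty": 0,"tz": 0,"yaw": 0,"grip": -1},{"tx": 0,"ty": 0,"tz": 0,"yaw": 0,"grip": -1}]'

```text
time: 3.08
tool_pos: [0.4904, -0.2338, 0.1696]
tool_rot: [3.139, 0.003, 1.962]
contact_force: [0.8, -0.2, -0.4]
opening: 0.0008
```

```bash
python3 rel.py .4864 -.2369 .12 112.35; python3 - <<'E'
from h import *
o=[]
for c,(r0,r1,c0,c1) in dict(top=(170,310,340,500),side=(230,360,260,400)).items():
    im,d=robot.read_camera(c); o.append(cv2.resize(im[r0:r1,c0:c1,::-1],(400,350),interpolation=cv2.INTER_CUBIC))
cv2.imwrite("pics/m1.png",np.hstack(o))
E
```

```text
t 3.075 pos [ 0.4904 -0.2338  0.1696] rot [3.1392 0.0033 1.9621] F [ 0.82 -0.23 -0.37] open 0.0007697328023917188
tx ty tz yaw [-0.0012 -0.005   0.0496] 0.0013
```

View pics/m1.png

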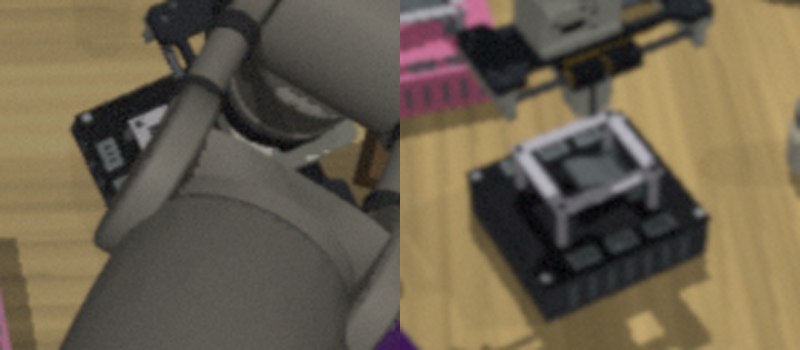

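Emit:
apply_moves --plan '[{"tx": -0.001,"ty": -0.005,"tz": 0.025,"yaw": 0,"grip": -1},{"tx": -0.001,"ty": -0.005,"tz": 0.05,"yaw": 0,"grip": -1},{"tx": -0.001,"ty": -0.005,"tz": 0.05,"yaw": 0,"grip": -1},{"tx": -0.001,"ty": -0.005,"tz": 0.05,"yaw": 0,"grip": -1}]'

```text
time: 3.68
tool_pos: [0.4856, -0.2371, 0.1185]
tool_rot: [3.14, 0.002, 1.961]
contact_force: [0.2, 0.6, -0.9]
opening: 0.0005
```

```bash
python3 rel.py .4864 -.2369 .072 112.35; python3 - <<'E'
from h import *
o=[]
im,d=robot.read_camera("side"); cv2.imwrite("pics/m2.png",cv2.resize(im[230:360,260:400,::-1],(700,600),interpolation=cv2.INTER_CUBIC))
E
```

```text
t 3.675 pos [ 0.4856 -0.2371  0.1185] rot [3.1404e+00 1.6000e-03 1.9610e+00] F [ 0.19  0.64 -0.92] open 0.0005396154362696198
tx ty tz yaw [-0.      0.0008  0.0465] 0.0001
```

View pics/m2.png

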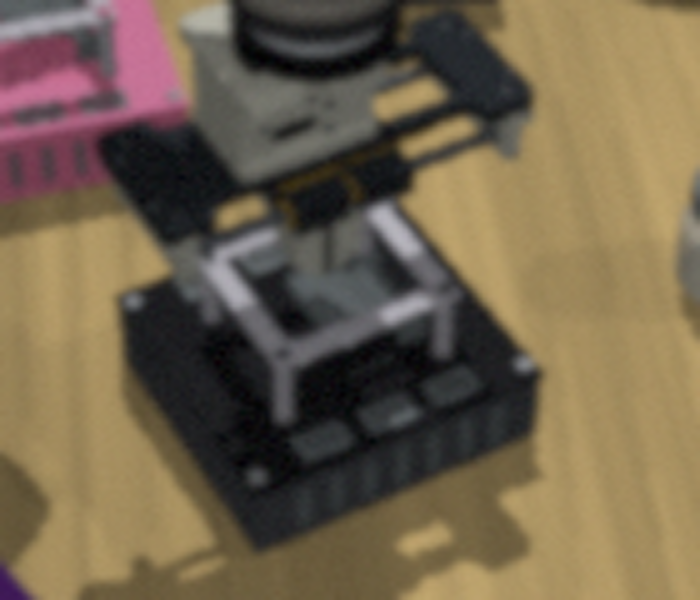

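```bash
python3 - <<'E'
from h import *
im,d=robot.read_camera("side"); P=cloud("side",d)
# stub pixel areas (crop scale 5, 4.615)
for X,Y in [(190,270),(190,290),(195,300),(510,125),(510,145)]:
    u=int(260+X/5);v=int(230+Y/4.615); print(X,Y,P[v,u].round(3))
a=np.radians(22.35);yd=np.array([np.cos(a),np.sin(a),0])
c=np.array([.4856,-.2371,0])
for s in (-.095,.095):
  p=proj("side",c+s*yd+[0,0,.184])[0];print(s,(p-[260,230])*[5,4.615])
E
```

```text
190 270 [ 0.423 -0.302  0.198]
190 290 [ 0.426 -0.195  0.058]
195 300 [ 0.428 -0.206  0.059]
510 125 [ 0.575 -0.238  0.21 ]
510 145 [ 0.575 -0.239  0.198]
-0.095 [129.52831404 245.7861129 ]
0.095 [491.62226199 108.60590906]
```

Emit:
apply_moves --plan '[{"tx": 0,"ty": 0.001,"tz": 0.012,"yaw": 0,"grip": -1},{"tx": 0,"ty": 0.001,"tz": 0.022,"yaw": 0,"grip": -1},{"tx": 0,"ty": 0.001,"tz": 0.03,"yaw": 0,"grip": -1},{"tx": 0,"ty": 0.001,"tz": 0.037,"yaw": 0,"grip": -1},{"tx": 0,"ty": 0.001,"tz": 0.042,"yaw": 0,"grip": -1},{"tx": 0,"ty": 0.001,"tz": 0.045,"yaw": 0,"grip": -1},{"tx": 0,"ty": 0.001,"tz": 0.046,"yaw": 0,"grip": -1},{"tx": 0,"ty": 0.001,"tz": 0.046,"yaw": 0,"grip": -1}]'

```text
time: 4.78
tool_pos: [0.4856, -0.2366, 0.0726]
tool_rot: [-3.141, 0.001, 1.961]
contact_force: [-6.3, 1.0, 14.5]
opening: 0.0003
```

```bash
python3 rel.py .4864 -.2369 .072 112.35
```

```text
t 4.775 pos [ 0.4856 -0.2366  0.0726] rot [-3.1414e+00  6.0000e-04  1.9610e+00] F [-6.27  1.02 14.5 ] open 0.00030696438363907045
tx ty tz yaw [-0.0006  0.0007  0.0006] 0.0001
```

Emit:
apply_moves --plan '[{"tx": 0,"ty": 0,"tz": 0.001,"yaw": 0,"grip": -1},{"tx": 0,"ty": 0,"tz": 0.001,"yaw": 0,"grip": -1},{"tx": 0,"ty": 0,"tz": 0.001,"yaw": 0,"grip": -1}]'

```text
time: 5.15
tool_pos: [0.4856, -0.2367, 0.0723]
tool_rot: [3.142, 0.001, 1.961]
contact_force: [-8.7, 1.4, 20.8]
opening: 0.0004
```

Emit:
apply_moves --plan '[{"tx": 0,"ty": 0,"tz": -0.02,"yaw": 0,"grip": -1},{"tx": 0,"ty": 0,"tz": -0.05,"yaw": 0,"grip": -1},{"tx": 0,"ty": 0,"tz": -0.1,"yaw": 0,"grip": -1},{"tx": 0,"ty": 0,"tz": -0.15,"yaw": 0,"grip": -1},{"tx": 0,"ty": 0,"tz": -0.15,"yaw": 0,"grip": -1}]'

```text
time: 5.78
tool_pos: [0.4878, -0.2374, 0.2241]
tool_rot: [3.136, 0.007, 1.961]
contact_force: [0.2, -0.3, -0.3]
opening: 0.0004
```

```bash
python3 rel.py .5518 .1448 .222 88.4; python3 - <<'E'
from h import *
im,d=robot.read_camera("side"); cv2.imwrite("pics/m3.png",cv2.resize(im[230:360,260:400,::-1],(700,600),interpolation=cv2.INTER_CUBIC))
E
```

```text
t 5.775 pos [ 0.4878 -0.2374  0.2241] rot [3.1363 0.0069 1.9609] F [ 0.19 -0.28 -0.27] open 0.00040496658252620873
tx ty tz yaw [0.3292 0.2045 0.0009] 0.418
```

View pics/m3.png

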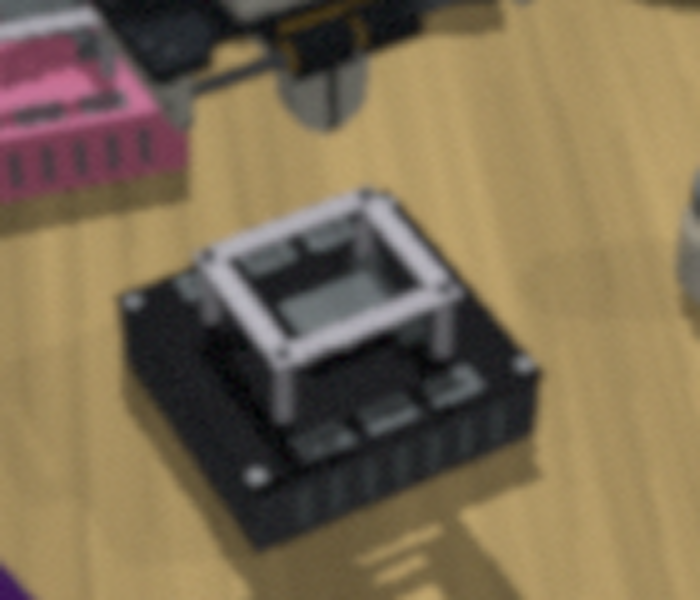

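The paddle now shows lower in the window, around (330,300) in the crop, and lies flat. Next I move to the bank box.

Emit:
apply_moves --plan '[{"tx": 0.329,"ty": 0.205,"tz": 0,"yaw": 0.418,"grip": -1},{"tx": 0.329,"ty": 0.205,"tz": 0,"yaw": 0.418,"grip": -1},{"tx": 0.329,"ty": 0.205,"tz": 0,"yaw": 0.418,"grip": -1},{"tx": 0.329,"ty": 0.205,"tz": 0,"yaw": 0.418,"grip": -1},{"tx": 0.329,"ty": 0.205,"tz": 0,"yaw": 0.418,"grip": -1},{"tx": 0.329,"ty": 0.205,"tz": 0,"yaw": 0.418,"grip": -1},{"tx": 0.329,"ty": 0.205,"tz": 0,"yaw": 0.418,"grip": -1},{"tx": 0.329,"ty": 0.205,"tz": 0,"yaw": 0.418,"grip": -1}]'

```text
time: 6.82
tool_pos: [0.5495, 0.1475, 0.2181]
tool_rot: [-3.138, 0.0, 1.546]
contact_force: [-0.2, -0.5, -0.8]
opening: 0.0008
```

Emit:
apply_moves --plan '[{"tx": 0,"ty": 0,"tz": 0,"yaw": 0,"grip": -1},{"tx": 0,"ty": 0,"tz": 0,"yaw": 0,"grip": -1}]'

```text
time: 7.08
tool_pos: [0.5502, 0.1445, 0.2198]
tool_rot: [-3.141, 0.0, 1.541]
contact_force: [-0.8, -0.3, -0.4]
opening: 0.0006
```

```bash
python3 rel.py .5518 .1448 .12 88.4; python3 - <<'E'
from h import *
im,d=robot.read_camera("top");P=cloud("top",d)
a=np.radians(22.35);u=np.array([np.cos(a),np.sin(a)]);v=np.array([-u[1],u[0]])
q=P[...,:2]-[.4892,-.2358];x=q@u;y=q@v
for x0 in range(-24,30,8):
    m=(abs(x-x0/1e3)<.004)&(abs(y)<.012)&(P[...,2]<.1); print(x0,m.sum(),np.round(np.median(P[...,2][m])-.055,4) if m.any() else None)
E
```

```text
t 7.075 pos [0.5502 0.1445 0.2198] rot [-3.1409e+00  2.0000e-04  1.5411e+00] F [-0.79 -0.35 -0.38] open 0.0006313849316638892
tx ty tz yaw [0.0003 0.0017 0.0998] -0.0018
-24 41 0.0002
-16 43 0.0166
-8 40 0.0176
0 42 0.0181
8 39 0.0173
16 41 0.0177
24 41 0.0182
```

Emit:
apply_moves --plan '[{"tx": 0,"ty": 0.001,"tz": 0.04,"yaw": 0,"grip": -1},{"tx": 0,"ty": 0.001,"tz": 0.08,"yaw": 0,"grip": -1},{"tx": 0,"ty": 0.001,"tz": 0.1,"yaw": 0,"grip": -1},{"tx": 0,"ty": 0.001,"tz": 0.1,"yaw": 0,"grip": -1},{"tx": 0,"ty": 0.001,"tz": 0.1,"yaw": 0,"grip": -1}]'

```text
time: 7.75
tool_pos: [0.5521, 0.1454, 0.1214]
tool_rot: [3.14, -0.0, 1.542]
contact_force: [-0.0, 0.9, 0.6]
opening: 0.0006
```

```bash
python3 rel.py .5518 .1448 .078 88.4; python3 - <<'E'
from h import *
im,d=robot.read_camera("side"); cv2.imwrite("pics/b1.png",cv2.resize(im[140:260,270:400,::-1],(650,600),interpolation=cv2.INTER_CUBIC))
E
```

```text
t 7.75 pos [0.5521 0.1454 0.1214] rot [ 3.1397e+00 -4.0000e-04  1.5420e+00] F [-0.02  0.91  0.58] open 0.0006349702203679023
tx ty tz yaw [-0.0006 -0.0004  0.0434] -0.0008
```

View pics/b1.png

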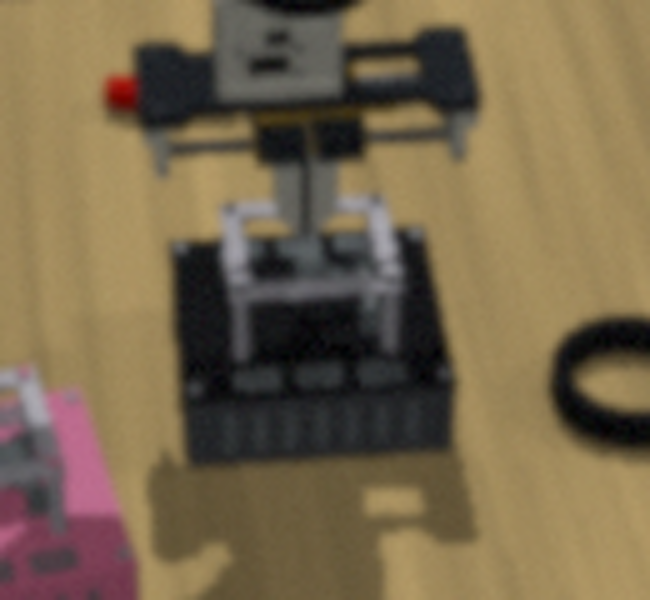

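The closed fingers are centred over the bank window, around (305,215) in the crop, with clearance on every side. I press now.

Emit:
apply_moves --plan '[{"tx": 0,"ty": 0,"tz": 0.012,"yaw": 0,"grip": -1},{"tx": 0,"ty": 0,"tz": 0.022,"yaw": 0,"grip": -1},{"tx": 0,"ty": 0,"tz": 0.03,"yaw": 0,"grip": -1},{"tx": 0,"ty": 0,"tz": 0.036,"yaw": 0,"grip": -1},{"tx": 0,"ty": 0,"tz": 0.04,"yaw": 0,"grip": -1},{"tx": 0,"ty": 0,"tz": 0.042,"yaw": 0,"grip": -1},{"tx": 0,"ty": 0,"tz": 0.043,"yaw": 0,"grip": -1},{"tx": 0,"ty": 0,"tz": 0.043,"yaw": 0,"grip": -1}]'

```text
time: 8.8
tool_pos: [0.5506, 0.1459, 0.0782]
tool_rot: [-3.14, -0.0, 1.543]
contact_force: [-7.3, -0.2, 12.4]
opening: 0.0004
```

Emit:
apply_moves --plan '[{"tx": 0,"ty": 0,"tz": 0.001,"yaw": 0,"grip": -1},{"tx": 0,"ty": 0,"tz": 0.001,"yaw": 0,"grip": -1},{"tx": 0,"ty": 0,"tz": 0.001,"yaw": 0,"grip": -1}]'

```text
time: 9.18
tool_pos: [0.5506, 0.146, 0.0779]
tool_rot: [-3.141, -0.0, 1.543]
contact_force: [-9.5, -0.4, 18.4]
opening: 0.0005
```

Emit:
apply_moves --plan '[{"tx": 0,"ty": 0,"tz": -0.02,"yaw": 0,"grip": -1},{"tx": 0,"ty": 0,"tz": -0.05,"yaw": 0,"grip": -1},{"tx": 0,"ty": 0,"tz": -0.1,"yaw": 0,"grip": -1},{"tx": 0,"ty": 0,"tz": -0.15,"yaw": 0,"grip": -1},{"tx": 0,"ty": 0,"tz": -0.15,"yaw": 0,"grip": -1}]'

```text
time: 9.8
tool_pos: [0.5539, 0.1461, 0.2304]
tool_rot: [3.132, -0.001, 1.543]
contact_force: [-0.6, 0.2, 0.0]
opening: 0.0
```

Emit:
apply_moves --plan '[{"tx": -0.2,"ty": -0.1,"tz": 0,"yaw": 0,"grip": -1},{"tx": -0.2,"ty": -0.1,"tz": 0,"yaw": 0,"grip": -1},{"tx": -0.2,"ty": -0.1,"tz": 0,"yaw": 0,"grip": -1},{"tx": -0.2,"ty": -0.1,"tz": 0,"yaw": 0,"grip": -1},{"tx": -0.2,"ty": -0.1,"tz": 0,"yaw": 0,"grip": -1},{"tx": -0.2,"ty": -0.1,"tz": 0,"yaw": 0,"grip": -1},{"tx": -0.2,"ty": -0.1,"tz": 0,"yaw": 0,"grip": -1}]'

```text
time: 10.68
tool_pos: [0.4462, -0.0505, 0.2258]
tool_rot: [-3.141, -0.0, 1.544]
contact_force: [-0.0, 0.8, 0.9]
opening: 0.0007
```

```bash
python3 - <<'E'
from h import *
im,d=robot.read_camera("top");P=cloud("top",d);cv2.imwrite("pics/f.png",im[:,:,::-1])
for c,a in (((.4892,-.2358),22.35),((.5548,.1447),-1.6)):
  a=np.radians(a);u=np.array([np.cos(a),np.sin(a)]);v=np.array([-u[1],u[0]])
  q=P[...,:2]-c;x=q@u;y=q@v
  for x0 in range(-24,30,4):
    m=(abs(x-x0/1e3)<.003)&(abs(y)<.003)&(P[...,2]<.1); print(x0,m.sum(),np.round(np.median(P[...,2][m])-.055,4) if m.any() else None)
print(robot.observe()["tool_pos"],robot.observe()["contact_force"])
E
```

```text
-24 8 -0.0003
-20 9 0.0014
-16 8 0.0159
-12 6 0.0171
-8 7 0.0182
-4 7 0.0186
0 9 0.0164
4 7 0.0183
8 7 0.018
12 7 0.0182
16 6 0.0187
20 7 0.0175
24 8 0.0173
28 6 0.0168
-24 8 -0.0007
-20 7 -0.0009
-16 7 -0.0009
-12 13 0.0159
-8 10 0.0213
-4 9 0.0228
0 7 0.0229
4 5 0.0192
8 8 0.0175
12 5 0.0204
16 6 0.016
20 8 0.0165
24 9 0.0172
28 9 0.0169
[ 0.44614275 -0.05051574  0.22585511] [ 0.69177272 -0.11486075  0.57902493]
```

View pics/f.png

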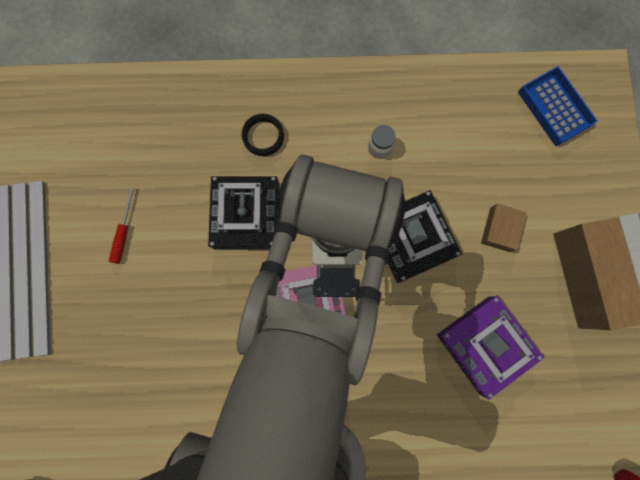

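Both levers measure level, and the loose things are where they were: the tape at (262,134), jar at (382,141), carton at (505,227) and screwdriver at (122,226).

```bash
python3 -c "
from cell import robot
print(robot.hand_in())"
```

```text
the job is handed in; nothing more can be done
None
```

I pressed the paddle lever fully down through its guard window, then the ball-ended lever through its own. I lifted the arm clear and handed the job in at about 11 s of the 42 s allowed; the hand-in gave no verdict.

- **Paddle:** it stopped hard at a fingertip height of 72 mm under about 21 N. Afterwards its top measured level at about 18 mm above the panel, which is the fully-down height.
- **Ball lever:** it stopped hard at 78 mm under about 18 N. Its crown measured about 23 mm against 24 mm expected, and the rod was roughly level at 16–20 mm (19 mm expected), both within the depth noise.
- **Guards and look-alikes:** both presses went through the window centres with clearance on every side. I have no separate guard contact reading. The wrist force did show a sideways component of 9 to 10 N while pressing, which I took to be friction on the levers.
- **Loose things:** in the last top picture they sit where they were at the start. I compared them by eye.
- **Position check:** the detection networks also reported the pink and purple look-alikes, so I took the box positions from depth fits. The fitted guard sizes agreed with the given ones to about 1 mm.

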